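# Nudge the sample block home under the incubator hood

## Task

Take the pusher from its pad and use it to nudge the aluminium sample block gently, a little at a time, along its guide rails and under the hood of the incubator until it is fully home against the stop hidden inside. Keep the fingers off the block, then stand the pusher back upright on its pad and let go, without disturbing the other things on the bench.

Things in the scene. Friction and masses are not known exactly. Their poses are not given: they have to be found in the camera images.
- incubator: fixed beige incubator, 325 long x 174 wide x 150 high. Origin on the table under the middle of the hood's front edge; +x runs into the bay, z up. A flat loading shelf 150 wide, top 12 above the table, runs from x = -110 to the back of the bay with two guide rails (16 high, inner faces at y = +-45). The hood starts at x = 0: underside 84 above the table, upright front face up to 150.
- bay_mouth (a point): point on the loading shelf's top, 12 above the table, right under the middle of the hood's front edge; axes as the incubator. The opening here is 72 high, 90 wide between the rails and 114 above them.
- block: loose 24-well aluminium block 127 (x) x 86 (y) x 40, 0.34 to 0.56 kg, origin at the centre of its underside, x along the bay. It stands on the shelf between the rails (2 play each side), front part under the hood, tail sticking out 30 to 60. Home, its tail lies 28 to 44 inside the hood's edge (differs each time, unseen). Slides with 1.5 to 4 N.
- block_tail (a point): middle of the block's upright tail face, the face to push (20 above the shelf); same axes as the block
- indicator (a joint): sprung plunger at the hidden stop, in m: 0 until the block's front reaches it 8 mm before the stop, 0.008 with the block hard against the rigid stop; over 0.0062 is fully home. Spring under 0.7 N: the block stays where it is left. Its white pointer stands out of a slot in the hood's top, 18 beyond the stop's face, and moves with it.
- pusher: hand pusher 150 high, 0.16 kg, standing on its pad: round foot 40 in diameter, 12 thick, steel shank 12 in diameter, square grip 20 x 20 (sides along its x and y) from 80 to 150 above the foot's underside. Origin at the centre of the foot's underside, z up the shank. To get deep enough under the hood it must lean back out of the bay, foot foremost, by 35 to 45 degrees.
- pusher_grip (a point): middle of the pusher's square grip, 115 above the foot's underside
- pad: fixed round rubber pad on the table, 100 in diameter and 4 thick, where the pusher stands and belongs; origin at the centre of its underside. It lies beyond the open (shelf) end or beyond the closed end of the incubator.
- tip_box: bystander: loose pipette-tip box 120 x 82 x 67 high, origin at the centre of its underside
- reagent_bottle: bystander: amber bottle, 60 in diameter, 130 high, origin at the centre of its underside
- mouse: bystander: computer mouse, 100 x 58 x 34 high, origin at the centre of its underside
Not all that is in view belongs to the job. What is shaped like the pusher but black or pink is not meant.

How it is judged:
On the way, in this order (a step that is already met when the one before it is completed fails the run):
1. the pusher is lifted off its pad (height (world z) of pusher above 0.03 m), for 0.1 s.
2. the block is fully home against the stop (value of joint indicator above 0.0062 m), for 0.2 s.
At the end, for the whole second after the job is handed in: the block is home (plunger pushed back more than 6.2 of its 8 mm, so within about 2 mm of the stop) and at rest; the pusher stands upright (within 6 degrees) on its pad, foot centre within 35 mm of the pad's centre, released and at rest (value of joint indicator above 0.0062 m and linear speed of each of block, pusher below 0.01 m/s and horizontal distance between pusher and pad below 0.035 m and height (world z) of pusher below 0.008 m and angle between pusher's own z axis and vertical below 0.1 rad); the robot touches nothing.
It fails at once if the fingers or the arm touch the block (contact force between any of the fingers, the arm and block above 1 N).
It fails at once if the pusher presses the block with more than 30 N (contact force between pusher and block above 30 N).
It fails at once if the block is shoved along faster than 0.25 m/s (linear speed of block above 0.25 m/s).
It fails at once if a bystander is moved by more than 20 mm (distance of any of tip_box, reagent_bottle, mouse from where it was at the start of the episode above 0.02 m).
It also fails if it takes over 67 s, if anything falls off the work surface, if the arm or the gripper's body presses on something with over 40 N, if the wrist force passes 120 N, or if a joint passes its speed limit or range.

## Robot

A 6-joint arm with a two-finger parallel gripper is mounted at the origin on the work surface. World frame = base frame: x ahead of the robot, y to its left, z up, the work surface at z = 0. Lengths are in m, angles in rad, forces in N, time in s.
With the tool pointing down it reaches from about 0.325 to 0.9 m from the base axis. Payload 3.5 kg.
Tool frame: the origin (TCP) lies midway between the tips of the shut fingers; the grasp point (between the pads) lies 19 mm behind it (bot.tcp_to_grasp is the distance from the TCP to the grasp point, in m); z points along the fingers, y is the line along which they close (so a half turn about z gives the same grasp; the last joint's range is limited). The gripper opens to 85 mm and grips with 20 to 120 N. Pads are 22 mm wide; open, the fingers measure 114 mm over their backs; the gripper's body (76 mm by 85 mm) begins 54 mm behind the grasp point. The pads swing forward as they close: fully open they stand 13 mm farther back than shut.
Start: joints at [1.037, 0.276, -0.026, 1.268, 0, 1.467], TCP at [0.261, 0.568, 0.231] pointing down, gripper open.
Joint ranges: [-3.12, 3.12], [-0.85, 1.88], [-1.08, 1.24], [-1.95, 2.15], [-1.57, 1.53], [-3.14, 3.14]. Speed limits (rad/s): [2.57, 2.57, 3.14, 3.14, 3.14, 3.14].

## Interface

Orientations are given as a rotation vector (axis times angle).
In Python, from cell import bot gives the robot as it stands.
- The arm moves only by the tool move_arm, never from a script. Its arguments are lists of equal length, an entry for each row: "travel": the shift along the tool's x, y, z in mm, a list of three; "spin": the turn about the tool's z in rad. In form: {"travel": [[x, y, z], ...], "spin": [spin, ...]}. A call has exactly 8 rows; each row shifts and turns the commanded pose from where the row before left it, along the tool's axes as they then stand; what a row does not reach is not made up. A row lasts 1/12 s, in which the tool goes at most 41.7 mm and 7.16 degrees, less where a joint would pass 70% of its speed; a pose out of reach is approached as far as the arm can. A call is refused whole if a number of a shift passes 41.7 or a number of a turn 0.125, either way. A call with a gripper value outside its range is refused whole. "jaw" is the finger opening in mm, from 0 to 85.4, set as the call begins (left out, the last holds). The fingers move at their own pace and stop on an object; "squeeze" is the grip in N (left out, the last holds). Time passes only in rows, so rows that do not move let the fingers close, or fill a call up. It gives the time, the measured TCP pose, the force, the opening and the grip force at its end, in the units of the state.
- bot.sense(): the state, without advancing time (a new reading comes with each control period).
- bot.read_camera(name): name is "scene" or "top" or "wrist"; returns the picture (480x640x3 uint8, red, green, blue); there is no depth.
- bot.camera_model(name): a dict with "K" (3x3 intrinsics, pixels), "cam_to_world" (4x4, takes a point from camera to world coordinates); the wrist camera has in their place "hand_eye" (4x4, takes a point from camera to tool coordinates, whose origin is the TCP and whose axes are the flange's). Camera axes: x right, y up, looking along -z (the intrinsics and any distortion apply to the point x, -y, -z); pixel columns grow to the right and rows downward; lengths in m; the calibration is good to about 2 mm. A picture is of the moment at which its call begins: read the wrist's pose just before it. camera_model takes no time and is no camera call.
- bot.finish_job(): hands the job in; it is judged then, once.
The state is a dict: "t": time; "joint_pos": joint angles; "joint_velocities": joint speeds; "joint_torque": joint torques, N m; "position": TCP position; "ee_rot": TCP orientation; "contact_force": force on the tool from outside, world axes, zero at the start; "wrist_torque": the same for the moment, N m; "finger_gap": finger opening in m; "finger_force": force on a finger pad.
Only numpy, scipy, OpenCV 4.12 (cv2) and the standard library are available. Lean on these libraries where they do the work, as an engineer would, in place of code of your own. Each camera call takes 0.05 s, during which the arm holds its last target. There are 200 camera calls.

## Working session

There is one attempt and no reset: what is moved stays moved. The work goes in short steps, Python scripts to look and compute and a tool call to move; the robot and the scene stay as the last step left them, time stands still between calls to the robot, and variables do not carry over. Pictures are saved under pics/ and viewed, at most 10 in all, crops included, and the job is handed in when it is done.

Besides the shell and the picture viewer there is one more tool, called after "Request:" by a JSON object that holds its "method" and its "body". move_arm: Moves the arm, as the interface text tells. Its arguments: {"type":"object","properties":{"travel":{"type":"array","items":{"type":"array","items":{"type":"number"}}},"spin":{"type":"array","items":{"type":"number"}},"jaw":{"type":"number"},"squeeze":{"type":"number"}},"required":["travel","spin"]}

```bash
mkdir -p pics; ls
python3 - <<'E'
from cell import bot
import cv2,numpy as np
for n in("scene","top"):
    im=bot.read_camera(n); cv2.imwrite(f"pics/{n}0.png",im[:,:,::-1])
    m=bot.camera_model(n); print(n,{k:(np.round(v,4).tolist() if hasattr(v,'shape') or isinstance(v,list) else v) for k,v in m.items()})
m=bot.camera_model("wrist");print(m)
print(bot.sense())
E
```

```text
pics
scene {'K': [[605.6075, 0.0, 323.3948], [0.0, 605.6075, 242.5028], [0.0, 0.0, 1.0]], 'cam_to_world': [[-0.5522, -0.5836, 0.5954, 1.3101], [0.8337, -0.3809, 0.3999, 0.5357], [-0.0066, 0.7172, 0.6968, 1.0694], [0.0, 0.0, 0.0, 1.0]]}
top {'K': [[467.6556, 0.0, 317.7671], [0.0, 467.6556, 233.1883], [0.0, 0.0, 1.0]], 'cam_to_world': [[-0.0164, 0.9959, -0.0889, 0.3928], [-0.9997, -0.0148, 0.0181, -0.014], [0.0168, 0.0892, 0.9959, 1.2852], [0.0, 0.0, 0.0, 1.0]]}
{'K': array([[365.6800386 ,   0.        , 324.55178383],
       [  0.        , 365.6800386 , 242.10168575],
       [  0.        ,   0.        ,   1.        ]]), 'hand_eye': array([[-9.25042786e-05,  9.55751857e-01,  2.94174062e-01,
         7.50174542e-02],
       [ 9.99999993e-01,  6.59733574e-05,  1.00111202e-04,
        -3.72028152e-04],
       [ 7.62738171e-05,  2.94174069e-01, -9.55751856e-01,
        -1.42725619e-01],
       [ 0.00000000e+00,  0.00000000e+00,  0.00000000e+00,
         1.00000000e+00]])}
{'t': 0.1, 'joint_pos': array([ 1.03661124e+00,  2.77078375e-01, -2.77382120e-02,  1.26796981e+00,
       -2.14342892e-05,  1.46737024e+00]), 'joint_velocities': array([-9.17426399e-05, -4.98505709e-04,  2.64535589e-03, -6.52786595e-04,
        1.53101004e-03,  4.03779604e-04]), 'joint_torque': array([ 7.21511896e-06, -4.46708250e+01,  2.96128035e+01,  8.44254711e-03,
       -4.52140000e-05,  5.15354927e-06]), 'position': array([0.26065135, 0.56729438, 0.23026078]), 'ee_rot': array([-6.71286147e-01, -3.06841645e+00,  2.97846420e-03]), 'contact_force': array([ 0.01859904, -0.63857195, -0.44687771]), 'wrist_torque': array([-0.02542249, -0.02727393,  0.02136782]), 'finger_force': 0.0, 'finger_gap': 0.0848856152506527}
```

View pics/scene0.png

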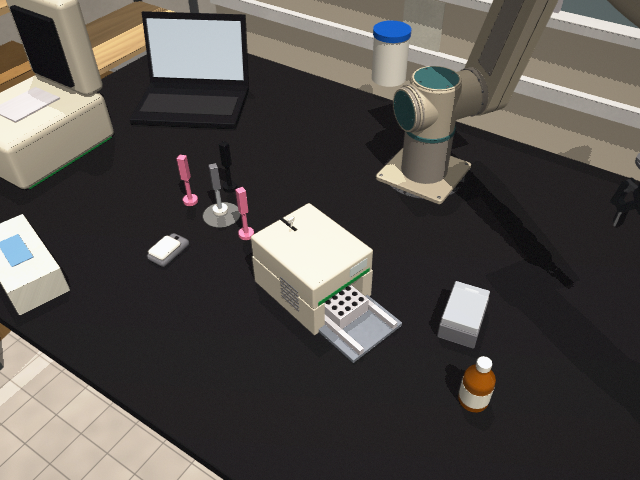

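View pics/top0.png

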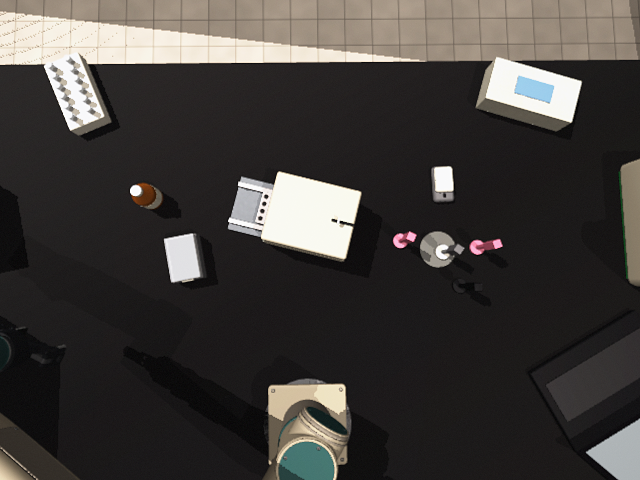

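Scene shot: incubator at (312,265), with its shelf towards (360,325). Candidates for the pusher in the scene image are the pink ones at (190,200) and (246,233), a black one at (225,165), and the grey steel one on the round pad at (220,208). In the top image these are pink (403,240), pink (478,246), black (460,286) and grey (443,250). I choose the grey one on the pad and check it in crops.

Run:
```python
import cv2
a=cv2.imread("pics/top0.png")[150:310,220:520]; cv2.imwrite("pics/c1.png",cv2.resize(a,None,fx=2.66,fy=2.66,interpolation=cv2.INTER_CUBIC))
a=cv2.imread("pics/scene0.png")[140:365,150:410]; cv2.imwrite("pics/c2.png",cv2.resize(a,None,fx=2.66,fy=2.66,interpolation=cv2.INTER_CUBIC))
```

```text
(no output)
```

View pics/c1.png

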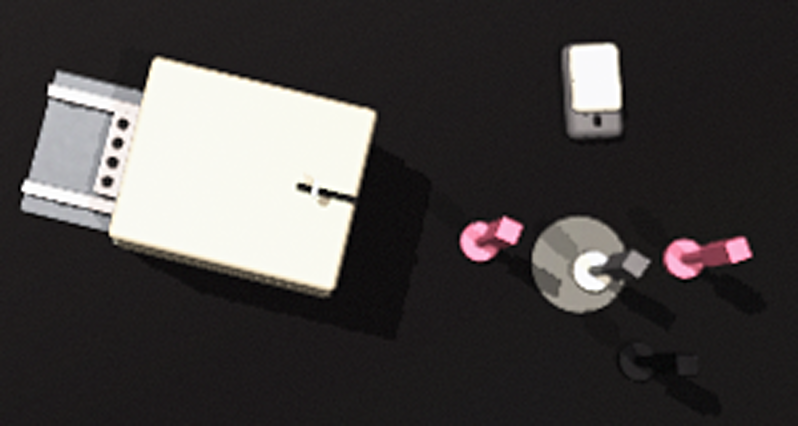

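View pics/c2.png

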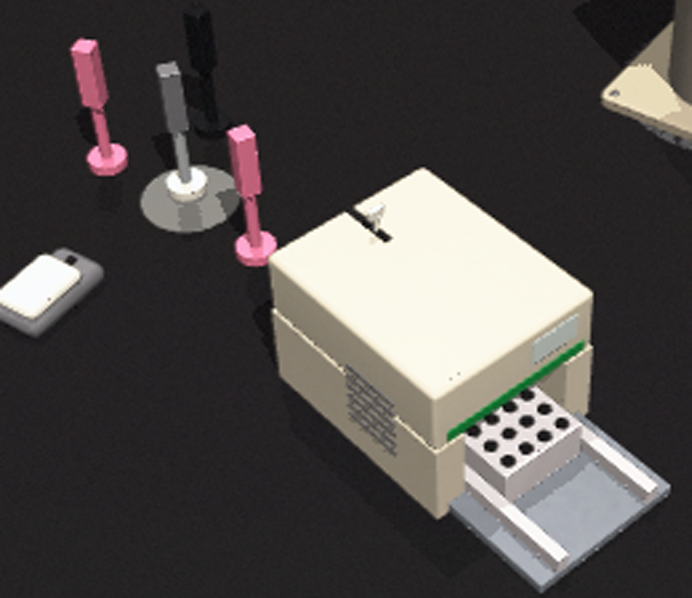

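The grey pusher with the white foot stands on the round pad: foot at crop (593,271) in the top view and (187,183) in the scene view. It is the only one on a pad, and neither black nor pink, so the choice is confirmed. Next I triangulate.

```bash
cat > h.py <<'E'
import numpy as np
from cell import bot
def ray(cam,u,v,C=None,K=None):
    if C is None:
        m=bot.camera_model(cam);C=np.array(m["cam_to_world"]);K=m["K"]
    d=C[:3,:3]@np.array([(u-K[0,2])/K[0,0],-(v-K[1,2])/K[1,1],-1]);return C[:3,3],d/np.linalg.norm(d)
def tri(rs):
    A=sum(np.eye(3)-np.outer(d,d) for o,d in rs);b=sum((np.eye(3)-np.outer(d,d))@o for o,d in rs)
    p=np.linalg.solve(A,b);return p,max(np.linalg.norm((np.eye(3)-np.outer(d,d))@(p-o)) for o,d in rs)
def atz(r,z): o,d=r;return o+d*(z-o[2])/d[2]
T=lambda u,v:ray("top",220+u/2.66,150+v/2.66)
S=lambda u,v:ray("scene",150+u/2.66,140+v/2.66)
E
python3 - <<'E'
from h import *
np.set_printoptions(precision=4,suppress=True)
P={"FF":((155,58),(434,398)),"FN":((113,240),(592,293)),"BF":((377,110),(271,260)),"BN":((333,292),(423,168)),
"foottop":((593,271),(187,183)),"griptop":((637,264),(169,69)),"pad":((578,263),(190,199)),"pinkA":((478,241),(257,246)),"pinkAtop":((510,231),(244,133)),"pinkB":((684,258),(107,157)),"pinkBtop":((738,250),(85,46)),"black":((638,361),(212,125)),
"shelfF":((57,71),(543,588)),"shelfN":((22,210),(669,487))}
for k,(a,b) in P.items():
    p,e=tri([T(*a),S(*b)]);print(k,p,round(e,4))
for k,z in dict(FF=.15,FN=.15,BF=.15,BN=.15,shelfF=.012,shelfN=.012,foottop=.016,griptop=.154,pad=.004).items():
    print(k,z,atz(T(*P[k][0]),z),atz(S(*P[k][1]),z))
for q in((505,488),(580,430)): print("tail top",atz(S(*q),.052))
E
```

```text
FF [0.6473 0.0621 0.1455] 0.002
FN [0.4786 0.103  0.1398] 0.0023
BF [ 0.5944 -0.1413  0.1431] 0.0047
BN [ 0.4275 -0.099   0.1434] 0.002
foottop [ 0.4485 -0.3768  0.0098] 0.003
griptop [ 0.4478 -0.3768  0.1516] 0.0032
pad [ 0.458  -0.365   0.0009] 0.002
pinkA [ 0.4817 -0.2598  0.0091] 0.0023
pinkAtop [ 0.4799 -0.2614  0.1473] 0.0038
pinkB [ 0.4608 -0.4727  0.0085] 0.0024
pinkBtop [ 0.4597 -0.4728  0.1473] 0.0027
black [ 0.3556 -0.4226  0.0012] 0.0025
shelfF [0.6655 0.1741 0.0066] 0.003
shelfN [0.5213 0.2098 0.0055] 0.0022
FF 0.15 [0.6473 0.0601 0.15  ] [0.6495 0.0662 0.15  ]
FN 0.15 [0.479  0.0999 0.15  ] [0.4865 0.1097 0.15  ]
BF 0.15 [ 0.5959 -0.1445  0.15  ] [ 0.598  -0.1318  0.15  ]
BN 0.15 [ 0.4284 -0.1002  0.15  ] [ 0.433  -0.0927  0.15  ]
shelfF 0.012 [0.6659 0.1707 0.012 ] [0.6672 0.1785 0.012 ]
shelfN 0.012 [0.5217 0.2067 0.012 ] [0.5249 0.2136 0.012 ]
foottop 0.016 [ 0.4498 -0.3777  0.016 ] [ 0.4525 -0.3685  0.016 ]
griptop 0.154 [ 0.4494 -0.3788  0.154 ] [ 0.4491 -0.3709  0.154 ]
pad 0.004 [ 0.4589 -0.3659  0.004 ] [ 0.4598 -0.3604  0.004 ]
tail top [0.6269 0.1171 0.052 ]
tail top [0.5423 0.1364 0.052 ]
```

Position estimates, averaged over the two cameras:

| Item | Estimate |
|---|---|
| Pusher | about (0.450, -0.373), upright, grip top about 0.152 high (0.154 expected) |
| Pad | about (0.459, -0.363) |
| Hood front middle | about (0.566, 0.084), bay direction about (-0.25, -0.97) |
| Hood width | 171 (174 given) |
| Tail | about 44 mm outside the hood edge |

All of these fit the text. I now move above the pusher.

Request:
{"method": "move_arm", "body": {"travel": [[-23.5, -32.3, -6], [-23.5, -32.3, -6], [-23.5, -32.3, -6], [-23.5, -32.3, -6], [-23.5, -32.3, -6], [-23.5, -32.3, -6], [-23.5, -32.3, -6], [-23.5, -32.3, -6]], "spin": [0, 0, 0, 0, 0, 0, 0, 0]}}

```text
t: 0.77
position: [0.3234, 0.2527, 0.2792]
ee_rot: [-0.67, -3.069, 0.001]
contact_force: [1.0, -0.1, 0.3]
finger_gap: 0.0851
finger_force: 0.0
```

Request:
{"method": "move_arm", "body": {"travel": [[-23.5, -32.3, 0], [-23.5, -32.3, 0], [-23.5, -32.3, 0], [-23.5, -32.3, 0], [-23.5, -32.3, 0], [-23.5, -32.3, 0], [-23.5, -32.3, 0], [-23.5, -32.3, 0]], "spin": [0, 0, 0, 0, 0, 0, 0, 0]}}

```text
t: 1.43
position: [0.3864, -0.0606, 0.2792]
ee_rot: [0.672, 3.069, 0.0]
contact_force: [1.8, 0.8, -0.5]
finger_gap: 0.0852
finger_force: 0.0
```

Request:
{"method": "move_arm", "body": {"travel": [[-23.5, -32.3, 0], [-23.5, -32.3, 0], [-23.5, -32.3, 0], [-23.5, -32.3, 0], [-23.5, -32.3, 0], [-23.5, -32.3, 0], [-23.5, -32.3, 0], [-23.5, -32.3, 0]], "spin": [0, 0, 0, 0, 0, 0, 0, 0]}}

```text
t: 2.1
position: [0.4494, -0.3738, 0.2786]
ee_rot: [-0.672, -3.068, -0.001]
contact_force: [0.2, 0.3, 1.3]
finger_gap: 0.0854
finger_force: 0.0
```

Request:
{"method": "move_arm", "body": {"travel": [[0, 0, 0], [0, 0, 0], [0, 0, 0], [0, 0, 0], [0, 0, 0], [0, 0, 0], [0, 0, 0], [0, 0, 0]], "spin": [0.125, 0.125, 0.125, 0.125, 0.125, 0.125, 0.125, 0.125]}}

```text
t: 2.77
position: [0.4494, -0.3717, 0.2786]
ee_rot: [-2.067, -2.364, -0.0]
contact_force: [-0.3, 0.6, 0.3]
finger_gap: 0.0852
finger_force: 0.0
```

```bash
cat >> h.py <<'E'
from scipy.spatial.transform import Rotation as R
def pose():
    s=bot.sense();M=np.eye(4);M[:3,:3]=R.from_rotvec(s["ee_rot"]).as_matrix();M[:3,3]=s["position"];return M,s
def wray(M,u,v):
    m=bot.camera_model("wrist");return ray(None,u,v,M@m["hand_eye"],m["K"])
def state():
    M,s=pose();print("t",round(s["t"],2),"p",s["position"].round(4),"yaw_y",round(np.degrees(np.arctan2(M[1,1],M[0,1])),2),"tz",M[:3,2].round(3),"F",s["contact_force"].round(1),"gap",round(s["finger_gap"]*1e3,1),"ff",round(float(s["finger_force"]),1),"j",s["joint_pos"].round(2));return M
E
python3 - <<'E'
from h import *
import cv2
M=state();im=bot.read_camera("wrist");np.save("M1.npy",M);cv2.imwrite("pics/w1.png",im[:,:,::-1])
E
```

```text
t 2.77 p [ 0.4494 -0.3717  0.2786] yaw_y 7.66 tz [-0.001  0.001 -1.   ] F [-0.3  0.6  0.3] gap 85.2 ff 0.0 j [-0.8   0.18 -0.05  1.34 -0.    0.64]
```

View pics/w1.png

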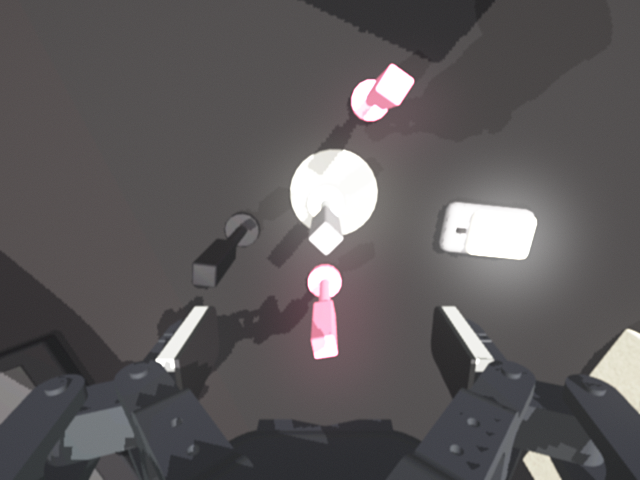

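The wrist view shows the pusher's square grip top at about (326,238), turned roughly 45° to the jaws. The foot is on the pad at (320,205), with pinks at (395,85) and (323,350), black at (205,272) and the mouse at (490,232). I enlarge the grip.

Run:
```python
import cv2
a=cv2.imread("pics/w1.png")[140:270,270:400]; cv2.imwrite("pics/c3.png",cv2.resize(a,None,fx=4.6,fy=4.6,interpolation=cv2.INTER_CUBIC))
```

```text
(no output)
```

View pics/c3.png

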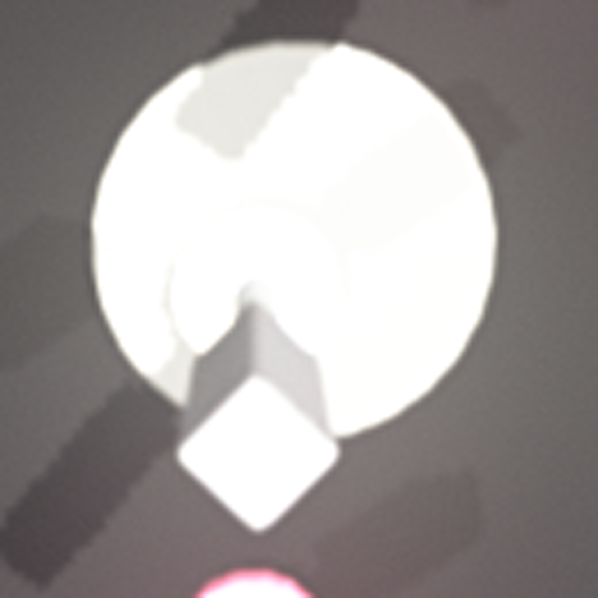

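Run:
```python
from h import *
np.set_printoptions(precision=4,suppress=True)
M=np.load("M1.npy");w=lambda u,v:wray(M,270+u/4.6,140+v/4.6)
c=[atz(w(*q),.154) for q in((257,372),(341,452),(259,532),(177,453))]
for i in range(4):
    d=c[(i+1)%4]-c[i];print(c[i],np.linalg.norm(d),np.degrees(np.arctan2(d[1],d[0])))
print("griptop",np.mean(c,0))
g=w(258.5,452.5)
print(tri([g,T(637,264),S(169,69)]),tri([g,S(169,69)]),tri([g,T(637,264)]))
print("pad c",atz(w(295,239),.004),"pinkA",atz(wray(M,395,85),.15),"mouse",atz(wray(M,490,232),.034),"black",atz(wray(M,205,272),.15),"foot c",atz(w(258,292),.016))
```

```text
[ 0.4489 -0.3625  0.154 ] 0.019490842013250402 -36.69134171823914
[ 0.4646 -0.3741  0.154 ] 0.019521491614487452 -126.38801310328219
[ 0.453  -0.3898  0.154 ] 0.019423844373339445 142.15902973735166
[ 0.4376 -0.3779  0.154 ] 0.019132302150228365 53.83051066522271
griptop [ 0.451  -0.3761  0.154 ]
(array([ 0.4492, -0.3761,  0.1529]), np.float64(0.003807906778122447)) (array([ 0.4496, -0.3739,  0.1536]), np.float64(0.0025213584218255363)) (array([ 0.4466, -0.3537,  0.2313]), np.float64(0.0010847949201736099))
pad c [ 0.4591 -0.3637  0.004 ] pinkA [ 0.4832 -0.2622  0.15  ] mouse [ 0.6336 -0.3798  0.034 ] black [ 0.3593 -0.4177  0.15  ] foot c [ 0.4514 -0.3759  0.016 ]
```

Request:
{"method": "move_arm", "body": {"travel": [[0, 0, 0], [0, 0, 0], [0, 0, 0], [0, 0, 0], [0, 0, 0], [0, 0, 0], [0, 0, 0], [0, 0, 0]], "spin": [-0.0994, -0.0994, -0.0994, -0.0994, -0.0994, -0.0994, -0.0994, -0.0994], "jaw": 60}}

```text
t: 3.48
position: [0.4495, -0.3717, 0.2788]
ee_rot: [-0.97, -2.987, -0.001]
contact_force: [1.2, 0.4, -0.1]
finger_gap: 0.06
finger_force: 0.0
```

Request:
{"method": "move_arm", "body": {"travel": [[-3.2, -2.4, 20], [0, 0, 30], [0, 0, 30], [0, 0, 30], [0, 0, 30], [0, 0, 20], [0, 0, 14.5], [0, 0, 0]], "spin": [0, 0, 0, 0, 0, 0, 0, 0]}}

```text
t: 4.15
position: [0.4483, -0.3731, 0.1004]
ee_rot: [-0.976, -2.978, -0.006]
contact_force: [-0.8, 0.2, -0.7]
finger_gap: 0.06
finger_force: 0.0
```

Run:
```python
from h import *
import cv2
state();im=bot.read_camera("wrist");cv2.imwrite("pics/w2.png",im[:,:,::-1])
```

```text
t 4.15 p [ 0.4483 -0.3731  0.1004] yaw_y 53.71 tz [-0.006  0.006 -1.   ] F [-0.8  0.2 -0.7] gap 60.0 ff 0.0 j [-0.8   0.31 -0.28  1.   -0.   -0.17]
```

View pics/w2.png

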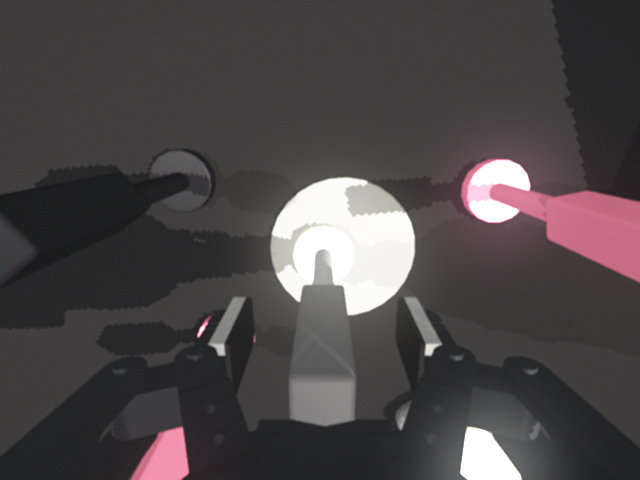

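The jaws straddle the grip squarely, with the grip at (323,370) and the foot on the pad at (325,255). The pad centre is at (343,245). I close with low force.

Request:
{"method": "move_arm", "body": {"travel": [[-1.5, 0, 0], [-1.5, 0, 0], [0, 0, 0], [0, 0, 0], [0, 0, 0], [0, 0, 0], [0, 0, 0], [0, 0, 0]], "spin": [0, 0, 0, 0, 0, 0, 0, 0], "jaw": 0, "squeeze": 20}}

```text
t: 4.87
position: [0.4545, -0.3788, 0.1066]
ee_rot: [0.98, 2.981, -0.003]
contact_force: [1.0, -0.3, 5.8]
finger_gap: 0.02
finger_force: 22.8
```

Run:
```python
from h import *
state()
```

```text
t 4.87 p [ 0.4545 -0.3788  0.1066] yaw_y 53.59 tz [ 0.003 -0.003 -1.   ] F [ 1.  -0.3  5.8] gap 20.0 ff 22.8 j [-0.8   0.31 -0.26  1.    0.   -0.17]
```

Request:
{"method": "move_arm", "body": {"travel": [[5.6, 0, 1.5], [5.6, 0, 0], [5.6, 0, 0], [5.6, 0, 0], [5.6, 0, 0.2], [5.6, 0, 0.5], [5.6, 0, 0.8], [5.6, 0, 0.9]], "spin": [0, 0, 0, 0, 0, 0, 0, 0]}}

```text
t: 5.53
position: [0.4194, -0.353, 0.1036]
ee_rot: [0.979, 2.978, -0.004]
contact_force: [1.7, -0.6, 7.3]
finger_gap: 0.0196
finger_force: 22.7
```

Run:
```python
from h import *
import cv2
state();a=bot.read_camera("wrist")[:,:,::-1];b=bot.read_camera("scene")[130:270,140:320,::-1]
cv2.imwrite("pics/w3.png",np.hstack([cv2.resize(a,(440,330)),cv2.resize(b,(360,280)).copy() if 0 else cv2.copyMakeBorder(cv2.resize(b,(360,280)),0,50,0,0,0)]))
```

```text
t 5.53 p [ 0.4194 -0.353   0.1036] yaw_y 53.6 tz [ 0.005 -0.005 -1.   ] F [ 1.7 -0.6  7.3] gap 19.6 ff 22.7 j [-0.82  0.24 -0.36  0.96  0.   -0.18]
```

View pics/w3.png

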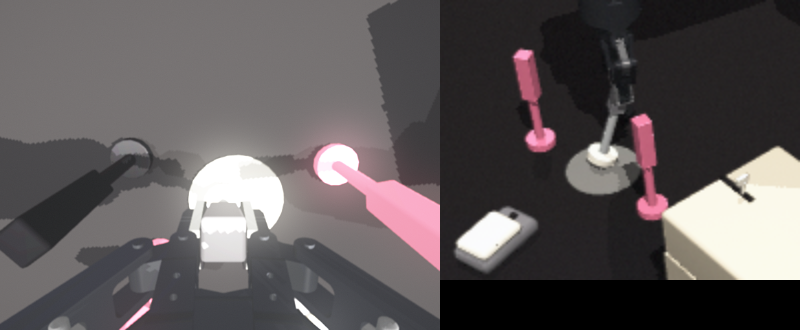

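The pusher is tipping as planned: the scene half shows it leaning about 20° with its foot edge on the pad at (602,155). I continue the arc.

Request:
{"method": "move_arm", "body": {"travel": [[5.4, 0, 1.4], [5.4, 0, 1.4], [5.3, 0, 1.9], [5.3, 0, 1.9], [5.1, 0, 2.3], [5.1, 0, 2.4], [4.9, 0, 2.8], [4.9, 0, 2.8]], "spin": [0, 0, 0, 0, 0, 0, 0, 0]}}

```text
t: 6.3
position: [0.3846, -0.3272, 0.0852]
ee_rot: [0.981, 2.982, -0.002]
contact_force: [0.4, 0.8, 3.6]
finger_gap: 0.0196
finger_force: 21.7
```

Request:
{"method": "move_arm", "body": {"travel": [[2.5, 0, 1.8], [0, 0, 0], [0, 0, 0], [0, 0, 0], [0, 0, -5], [0, 0, -20], [0, 0, -30], [0, 0, -35]], "spin": [0, 0, 0, 0, 0, 0, 0, 0], "squeeze": 110}}

```text
t: 6.97
position: [0.3794, -0.3223, 0.1703]
ee_rot: [-0.979, -2.977, -0.006]
contact_force: [0.5, -0.6, -1.7]
finger_gap: 0.019
finger_force: 107.4
```

Request:
{"method": "move_arm", "body": {"travel": [[0, 0, -35], [0, 0, -35], [0, 0, -20], [0, 0, 0], [0, 0, 0], [0, 0, 0], [0, 0, 0], [0, 0, 0]], "spin": [0, 0, 0, 0, 0, 0, 0, 0]}}

```text
t: 7.63
position: [0.3808, -0.3237, 0.2598]
ee_rot: [-0.98, -2.98, -0.004]
contact_force: [0.6, -0.3, -1.9]
finger_gap: 0.0186
finger_force: 107.3
```

Run:
```python
from h import *
import cv2
M=state();np.save("M4.npy",M);a=bot.read_camera("top")[200:320,400:560,::-1];b=bot.read_camera("scene")[40:280,140:340,::-1]
cv2.imwrite("pics/t4.png",a);cv2.imwrite("pics/s4.png",b)
cv2.imwrite("pics/w4.png",np.hstack([cv2.resize(a,None,fx=2.4,fy=2.4),cv2.copyMakeBorder(b,48,0,0,0,0)][:1]+[cv2.resize(b,None,fx=2,fy=1.2)]) if 0 else cv2.resize(b,None,fx=2.5,fy=2.5))
```

```text
t 7.63 p [ 0.3808 -0.3237  0.2598] yaw_y 53.58 tz [-0.003  0.004 -1.   ] F [ 0.6 -0.3 -1.9] gap 18.6 ff 107.3 j [-0.83  0.04 -0.24  1.29 -0.   -0.2 ]
```

View pics/w4.png

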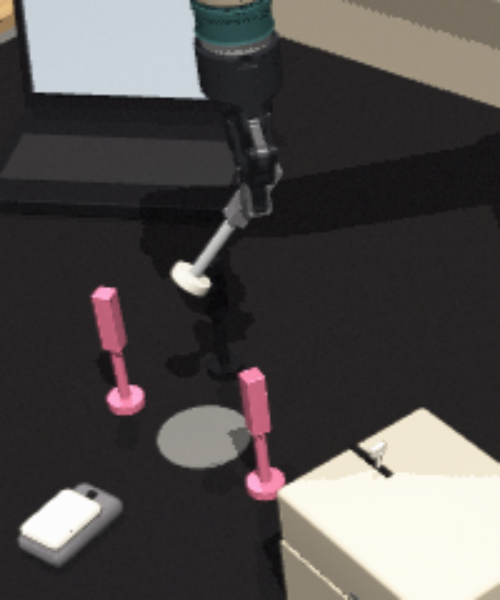

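The pusher is lifted and leans strongly, with its foot at crop (191,278) and clear of everything. I compute the lean angle from the foot ray and the tool's x-z plane.

Run:
```python
from h import *
M=np.load("M4.npy")
def lean(o,d):
    y=M[:3,1];g=M[:3,3]-.019*M[:3,2]
    p=o+d*((g-o)@y/(d@y));v=g-p;return p.round(4),"dist",np.linalg.norm(v).round(4),"deg",np.degrees(np.arctan2(v@M[:3,0],v[2])).round(1)
for q in((191,278),(189,275),(193,281)): print(lean(*ray("scene",140+q[0]/2.5,40+q[1]/2.5)))
# whole-body: white foot in top picture
import cv2
a=cv2.imread("pics/t4.png");m=(a.min(2)>190).astype(np.uint8);n,l,s,c=cv2.connectedComponentsWithStats(m)
for i in range(1,n):
    if s[i,4]>15:print("top blob",c[i]+[400,200],s[i,4],lean(*ray("top",*(c[i]+[400,200]))))
F=np.array([.5657,.084]);b=np.array([-.25,-.968]);print("j",bot.sense()["joint_pos"].round(2))
```

```text
(array([ 0.4371, -0.3652,  0.1938]), 'dist', np.float64(0.1099), 'deg', np.float64(39.6))
(array([ 0.4383, -0.3661,  0.1978]), 'dist', np.float64(0.1079), 'deg', np.float64(41.5))
(array([ 0.4359, -0.3643,  0.1898]), 'dist', np.float64(0.1121), 'deg', np.float64(37.7))
top blob [460.54651163 251.59883721] 172 (array([ 0.4419, -0.3687,  0.1924]), 'dist', np.float64(0.1149), 'deg', np.float64(41.4))
top blob [549.21088435 279.91496599] 294 (array([ 0.3814, -0.3247,  0.6798]), 'dist', np.float64(0.401), 'deg', np.float64(-179.9))
top blob [513.67692308 280.36923077] 65 (array([ 0.3797, -0.3233,  0.5764]), 'dist', np.float64(0.2976), 'deg', np.float64(-179.5))
top blob [531.05978261 290.63043478] 184 (array([ 0.3668, -0.3139,  0.6507]), 'dist', np.float64(0.3723), 'deg', np.float64(-177.1))
top blob [518.46511628 285.6744186 ] 43 (array([ 0.3724, -0.3179,  0.6038]), 'dist', np.float64(0.3252), 'deg', np.float64(-177.9))
top blob [554.16666667 317.77777778] 18 (array([ 0.3393, -0.2937,  0.7462]), 'dist', np.float64(0.4702), 'deg', np.float64(-173.5))
j [-0.83  0.04 -0.24  1.29  0.   -0.2 ]
```

Request:
{"method": "move_arm", "body": {"travel": [[9.3, 36.2, -8], [9.3, 36.2, -8], [9.3, 36.2, -8], [9.3, 36.2, -8], [9.3, 36.2, -8], [9.3, 36.2, -8], [9.3, 36.2, -8], [9.3, 36.2, -4]], "spin": [0, 0, 0, 0, 0, 0, 0, 0]}}

```text
t: 8.4
position: [0.4946, -0.046, 0.3228]
ee_rot: [0.981, 2.983, 0.0]
contact_force: [1.0, -0.2, -1.0]
finger_gap: 0.0187
finger_force: 107.9
```

Request:
{"method": "move_arm", "body": {"travel": [[9.3, 36.2, 0], [9.3, 36.2, 0], [9.3, 36.2, 0], [9.3, 36.2, 0], [9.3, 36.2, 0], [9.3, 36.2, 0], [9.3, 36.2, 0], [9.3, 36.2, 0]], "spin": [0, 0, 0, 0, 0, 0, 0, 0]}}

```text
t: 9.07
position: [0.6062, 0.2314, 0.3212]
ee_rot: [-0.981, -2.983, 0.001]
contact_force: [0.1, -0.2, -1.4]
finger_gap: 0.0185
finger_force: 108.0
```

Request:
{"method": "move_arm", "body": {"travel": [[0, 0, 0], [0, 0, 0], [0, 0, 0], [0, 0, 0], [0, 0, 0], [0, 0, 0], [0, 0, 0], [0, 0, 0]], "spin": [0.119, 0.119, 0.119, 0.119, 0.119, 0.119, 0.119, 0.119]}}

```text
t: 9.73
position: [0.6059, 0.2295, 0.3211]
ee_rot: [-2.246, -2.195, 0.002]
contact_force: [-0.0, 0.2, -1.2]
finger_gap: 0.0187
finger_force: 108.5
```

Request:
{"method": "move_arm", "body": {"travel": [[0, 0, 0], [0, 0, 10], [0, 0, 20], [0, 0, 30], [0, 0, 30], [0, 0, 20], [0, 0, 0], [0, 0, 0]], "spin": [0.119, 0.119, 0, 0, 0, 0, 0, 0]}}

```text
t: 10.4
position: [0.6047, 0.2291, 0.2102]
ee_rot: [-2.484, -1.92, 0.006]
contact_force: [-0.6, -0.3, -1.3]
finger_gap: 0.0186
finger_force: 108.3
```

Run:
```python
from h import *
import cv2
M=state();np.save("M5.npy",M);a=bot.read_camera("wrist")[:,:,::-1];cv2.imwrite("pics/w5.png",a)
for n in("top","scene"):cv2.imwrite(f"pics/{n}5.png",bot.read_camera(n)[:,:,::-1])
```

```text
t 10.4 p [0.6047 0.2291 0.2102] yaw_y -14.6 tz [-0.004 -0.001 -1.   ] F [-0.6 -0.3 -1.3] gap 18.6 ff 108.3 j [ 0.26  0.33 -0.    1.25  0.    2.09]
```

View pics/w5.png

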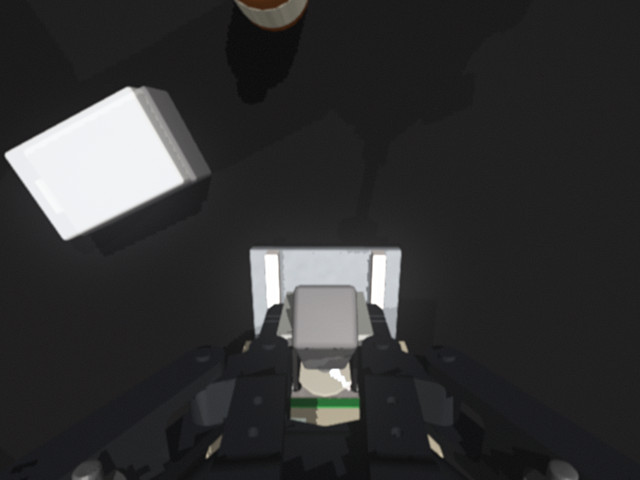

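The shelf end is at row 248 (columns 251 to 400), with rails at columns 271 and 378. The hood's green front edge runs level at about row 403 and the pusher's foot is at (325,378). Yaw and centring look right. I compute offsets from these pixels.

Run:
```python
from h import *
import cv2
np.set_printoptions(precision=4,suppress=True)
M=np.load("M5.npy");Mi=np.linalg.inv(M)
tl=lambda p:(Mi@np.append(p,1))[:3]
for n,q,z in(("shelfL",(251,248),.012),("shelfR",(400,248),.012),("railL",(271.5,256),.028),("railR",(378,256),.028),("green top?",(325,398),.15),("green",(325,400),.09),("greenbot",(325,408),.084)):
    p=atz(wray(M,*q),z);print(n,p,"tool mm",(tl(p)*1e3).round(1))
F=np.array([.5657,.084,.012]);print("F in tool",(tl(F)*1e3).round(1))
a=cv2.imread("pics/w5.png").astype(int);c=a[340:440,318:334].mean(1)
for i in range(0,100,3):print(340+i,c[i].round().astype(int),end="; ")
```

```text
shelfL [0.5248 0.2119 0.012 ] tool mm [-36.4 -72.2 198.6]
shelfR [0.6663 0.1752 0.012 ] tool mm [-36.2  73.9 198. ]
railL [0.5457 0.2037 0.028 ] tool mm [-39.1 -50.  182.5]
railR [0.6427 0.1786 0.028 ] tool mm [-39.   50.3 182.1]
green top? [0.5803 0.1352 0.15  ] tool mm [-97.    0.3  60.4]
green [0.5668 0.0839 0.09  ] tool mm [-149.8    0.4  120.5]
greenbot [0.5633 0.0706 0.084 ] tool mm [-163.6    0.4  126.6]
F in tool [-149.9   -0.4  198.5]
340 [164 165 169]; 343 [156 157 160]; 346 [142 141 145]; 349 [89 90 91]; 352 [78 80 80]; 355 [77 79 79]; 358 [91 91 92]; 361 [93 93 95]; 364 [90 90 91]; 367 [82 82 84]; 370 [159 163 163]; 373 [192 203 207]; 376 [186 199 203]; 379 [171 188 193]; 382 [172 188 194]; 385 [174 188 194]; 388 [174 189 194]; 391 [174 189 195]; 394 [185 200 206]; 397 [101 118 112]; 400 [ 55 108  43]; 403 [ 55 107  43]; 406 [ 74 145  61]; 409 [143 169 173]; 412 [148 170 180]; 415 [148 170 180]; 418 [148 170 181]; 421 [149 172 181]; 424 [132 153 162]; 427 [35 34 34]; 430 [32 31 31]; 433 [30 29 29]; 436 [33 32 31]; 439 [35 33 32];
```

Request:
{"method": "move_arm", "body": {"travel": [[2, 0, 15], [2, 0, 20], [2, 0, 25], [0, 0, 20], [0, 0, 15], [0, 0, 10], [0, 0, 3], [0, 0, 0]], "spin": [0, 0, 0, 0, 0, 0, 0, 0]}}

```text
t: 11.22
position: [0.608, 0.2354, 0.1047]
ee_rot: [2.486, 1.921, 0.001]
contact_force: [-0.1, -0.1, -0.8]
finger_gap: 0.0185
finger_force: 108.5
```

Request:
{"method": "move_arm", "body": {"travel": [[0, 0, 1], [0, 0, 1], [0, 0, 0], [0, 0, 0], [0, 0, 0], [0, 0, 0], [0, 0, 0], [0, 0, 0]], "spin": [0, 0, 0, 0, 0, 0, 0, 0]}}

```text
t: 11.88
position: [0.6075, 0.2353, 0.1022]
ee_rot: [2.486, 1.921, -0.0]
contact_force: [0.2, 0.5, -1.4]
finger_gap: 0.0187
finger_force: 108.5
```

```bash
cat >> h.py <<'E'
import cv2
def ptr():
    """pointer: dark-slot/pointer patch on hood top seen by scene cam, bright blob shift vs. the start"""
    a=cv2.imread("pics/scene0.png");b=bot.read_camera("scene")[:,:,::-1];return a[205:235,270:310],b[205:235,270:310]
E
python3 - <<'E'
from h import *
M=state();a,b=ptr();d=np.abs(a.astype(int)-b).max(2);print("pointer diff",d.max(),(d>30).sum())
# block tail & foot from scene camera: print column profile along the bay axis is left out; foot blob in top
t=bot.read_camera("top")[:,:,::-1];cv2.imwrite("pics/top6.png",t)
s=bot.read_camera("scene")[:,:,::-1];cv2.imwrite("pics/scene6.png",s)
E
```

```text
t 11.88 p [0.6075 0.2353 0.1022] yaw_y -14.6 tz [ 0. -0. -1.] F [ 0.2  0.5 -1.4] gap 18.7 ff 108.5 j [ 0.27  0.41 -0.12  1.04 -0.    2.1 ]
pointer diff 13 0
```

Request:
{"method": "move_arm", "body": {"travel": [[-2, 0, 1], [-2, 0, 1], [-2, 0, 0], [-2, 0, 0], [-2, 0, 0], [-2, 0, 0], [-2, 0, 0], [-2, 0, 0]], "spin": [0, 0, 0, 0, 0, 0, 0, 0]}}

```text
t: 12.7
position: [0.6035, 0.2195, 0.1003]
ee_rot: [2.486, 1.921, 0.0]
contact_force: [-0.5, 0.7, -1.1]
finger_gap: 0.0183
finger_force: 108.5
```

Request:
{"method": "move_arm", "body": {"travel": [[-2, 0, 0], [-2, 0, 0], [-2, 0, 0], [-2, 0, 0], [-2, 0, 0], [-2, 0, 0], [-2, 0, 0], [-2, 0, 0]], "spin": [0, 0, 0, 0, 0, 0, 0, 0]}}

```text
t: 13.37
position: [0.6, 0.2049, 0.1006]
ee_rot: [-2.485, -1.921, -0.003]
contact_force: [1.1, 3.2, -0.7]
finger_gap: 0.0184
finger_force: 108.6
```

Run:
```python
from h import *
M=state();s=bot.read_camera("scene")[:,:,::-1];cv2.imwrite("pics/scene7.png",s)
# block's dark wells + white-top area outside the hood in the scene picture, before vs now
for n in("pics/scene0.png","pics/scene6.png","pics/scene7.png"):
    a=cv2.imread(n)[285:335,320:375];m=(a.max(2)<60).astype(np.uint8);k,l,st,c=cv2.connectedComponentsWithStats(m)
    print(n,[tuple((c[i]+[320,285]).round(1)) for i in range(1,k) if 4<=st[i,4]<60])
```

```text
t 13.37 p [0.6    0.2049 0.1006] yaw_y -14.58 tz [ 0.001  0.002 -1.   ] F [ 1.1  3.2 -0.7] gap 18.4 ff 108.6 j [ 0.23  0.38 -0.17  1.02  0.    2.05]
pics/scene0.png [(np.float64(372.8), np.float64(292.0)), (np.float64(347.5), np.float64(288.0)), (np.float64(341.1), np.float64(292.6)), (np.float64(354.1), np.float64(293.4)), (np.float64(334.1), np.float64(296.9)), (np.float64(347.5), np.float64(298.0)), (np.float64(360.5), np.float64(298.7)), (np.float64(327.4), np.float64(301.6)), (np.float64(340.9), np.float64(302.5)), (np.float64(354.0), np.float64(303.5)), (np.float64(333.9), np.float64(307.4)), (np.float64(347.3), np.float64(308.3)), (np.float64(340.5), np.float64(312.7))]
pics/scene6.png [(np.float64(347.8), np.float64(288.1)), (np.float64(372.8), np.float64(292.2)), (np.float64(341.2), np.float64(292.5)), (np.float64(354.1), np.float64(293.4)), (np.float64(334.3), np.float64(297.0)), (np.float64(347.9), np.float64(297.6)), (np.float64(360.9), np.float64(298.6)), (np.float64(327.6), np.float64(301.6)), (np.float64(340.6), np.float64(302.6)), (np.float64(354.2), np.float64(303.5)), (np.float64(333.9), np.float64(307.4)), (np.float64(347.2), np.float64(308.4)), (np.float64(373.2), np.float64(311.9)), (np.float64(340.5), np.float64(312.7))]
pics/scene7.png [(np.float64(347.1), np.float64(287.6)), (np.float64(372.5), np.float64(288.0)), (np.float64(340.7), np.float64(292.2)), (np.float64(353.1), np.float64(292.6)), (np.float64(333.7), np.float64(296.9)), (np.float64(346.6), np.float64(297.3)), (np.float64(326.9), np.float64(301.2)), (np.float64(339.5), np.float64(301.7)), (np.float64(353.0), np.float64(302.7)), (np.float64(332.6), np.float64(306.4)), (np.float64(346.4), np.float64(307.5)), (np.float64(339.2), np.float64(312.4))]
```

Contact is made: 3.3 N, and the wells have shifted by about 1 px. I keep nudging.

Request:
{"method": "move_arm", "body": {"travel": [[-2.5, 0, -0.8], [-2.5, 0, -0.7], [-2.5, 0, 0], [-2.5, 0, 0], [-2.5, 0, 0], [-2.5, 0, 0], [-2.5, 0, 0], [-2.5, 0, 0]], "spin": [0, 0, 0, 0, 0, 0, 0, 0]}}

```text
t: 14.08
position: [0.5943, 0.1847, 0.1017]
ee_rot: [-2.486, -1.921, 0.0]
contact_force: [0.0, 0.3, -2.1]
finger_gap: 0.0186
finger_force: 108.6
```

Run:
```python
from h import *
M=state();s=bot.read_camera("scene")[:,:,::-1];cv2.imwrite("pics/scene8.png",s)
a=s[285:335,320:375];m=(a.max(2)<60).astype(np.uint8);k,l,st,c=cv2.connectedComponentsWithStats(m)
print([tuple((c[i]+[320,285]).round(1).tolist()) for i in range(1,k) if 4<=st[i,4]<60])
```

```text
t 14.08 p [0.5943 0.1847 0.1017] yaw_y -14.6 tz [-0.  0. -1.] F [ 0.   0.3 -2.1] gap 18.6 ff 108.6 j [ 0.2   0.36 -0.19  1.01  0.    2.02]
[(347.1, 287.6), (340.7, 292.2), (333.6, 296.8), (346.7, 297.2), (326.9, 301.2), (339.9, 301.6), (332.7, 306.5)]
```

```bash
cat >> h.py <<'E'
Fm=np.array([.5662,.0825]);bd=np.array([-.252,-.9677]);ld=np.array([.9677,-.252])
def proj(cam,p):
    m=bot.camera_model(cam);q=np.linalg.inv(m["cam_to_world"])@np.append(p,1);K=m["K"];return K[0,2]-K[0,0]*q[0]/q[2],K[1,2]+K[1,1]*q[1]/q[2]
def prof(img,cam,lat,z,ds):
    g=img.mean(2).astype(np.float32);P=np.array([proj(cam,np.append(Fm+bd*d+ld*lat,z)) for d in ds],np.float32)
    return cv2.remap(g,P[None,:,0].copy(),P[None,:,1].copy(),cv2.INTER_LINEAR)[0].round().astype(int)
E
python3 - <<'E'
from h import *
ds=np.arange(-.07,.0201,.003)
print((ds*1e3).astype(int).tolist())
for n,c in(("scene0","scene"),("scene7","scene"),("scene8","scene"),("top0","top"),("top6","top")):
    im=cv2.imread(f"pics/{n}.png")
    for lat in(-.038,.038):print(n,lat,prof(im,c,lat,.052,ds).tolist())
t=bot.read_camera("top")[:,:,::-1];cv2.imwrite("pics/top8.png",t)
for lat in(-.038,.038):print("top8",lat,prof(t,"top",lat,.052,ds).tolist())
E
```

```text
[-70, -67, -64, -61, -57, -54, -51, -48, -45, -42, -39, -36, -33, -30, -27, -24, -21, -18, -15, -12, -9, -6, -3, 0, 2, 5, 8, 11, 14, 17, 20]
scene0 -0.038 [248, 248, 248, 248, 231, 227, 226, 226, 200, 183, 227, 226, 221, 191, 175, 225, 226, 225, 225, 215, 175, 168, 204, 226, 226, 226, 210, 166, 172, 108, 74]
scene0 0.038 [145, 146, 146, 151, 157, 161, 162, 163, 163, 161, 223, 233, 228, 221, 218, 226, 228, 227, 227, 226, 223, 223, 225, 225, 225, 226, 225, 225, 194, 193, 67]
scene7 -0.038 [47, 51, 66, 75, 77, 74, 66, 86, 128, 133, 127, 89, 103, 107, 110, 120, 120, 126, 128, 126, 124, 110, 91, 128, 127, 128, 128, 115, 100, 86, 53]
scene7 0.038 [80, 81, 82, 79, 105, 101, 102, 102, 103, 102, 102, 128, 161, 215, 224, 233, 235, 236, 236, 236, 235, 233, 233, 233, 235, 234, 235, 234, 207, 202, 72]
scene8 -0.038 [73, 37, 33, 35, 37, 44, 46, 46, 44, 45, 50, 52, 56, 65, 63, 78, 127, 136, 135, 107, 72, 81, 93, 127, 127, 128, 127, 115, 92, 80, 51]
scene8 0.038 [156, 157, 136, 135, 80, 82, 82, 82, 82, 82, 81, 100, 101, 103, 103, 104, 103, 103, 137, 166, 233, 236, 235, 236, 237, 236, 236, 236, 209, 
[... 283 characters left out ...]
231, 243, 247, 247, 247, 246, 247, 246, 247, 246, 246, 247]
top6 -0.038 [96, 96, 96, 96, 96, 96, 97, 99, 93, 74, 87, 124, 130, 132, 128, 126, 132, 128, 139, 131, 154, 172, 173, 172, 172, 172, 173, 174, 173, 173, 174]
top6 0.038 [138, 126, 117, 126, 141, 154, 132, 132, 131, 93, 105, 205, 246, 203, 178, 196, 234, 244, 239, 232, 244, 248, 248, 248, 248, 247, 248, 248, 248, 248, 248]
top8 -0.038 [186, 185, 184, 184, 184, 184, 192, 122, 94, 75, 69, 69, 70, 71, 72, 71, 69, 70, 96, 125, 156, 173, 174, 174, 174, 174, 174, 174, 175, 175, 175]
top8 0.038 [138, 127, 117, 127, 141, 155, 133, 132, 132, 96, 93, 91, 79, 86, 96, 112, 124, 100, 113, 210, 247, 249, 249, 248, 248, 249, 248, 249, 248, 248, 248]
```

The block follows: its tail moved from -41 to about -12 mm. I continue.

Request:
{"method": "move_arm", "body": {"travel": [[-2, 0, 0], [-2, 0, 0], [-2, 0, 0], [-2, 0, 0], [-2, 0, 0], [-2, 0, 0], [-2, 0, 0], [-2, 0, 0]], "spin": [0, 0, 0, 0, 0, 0, 0, 0]}}

```text
t: 14.85
position: [0.5904, 0.1693, 0.1018]
ee_rot: [-2.486, -1.921, -0.0]
contact_force: [0.6, 2.0, -1.3]
finger_gap: 0.0188
finger_force: 108.5
```

Request:
{"method": "move_arm", "body": {"travel": [[-2, 0, 0], [-2, 0, 0], [-2, 0, 0], [-2, 0, 0], [-2, 0, 0], [-2, 0, 0], [-1, 0, 0], [-1, 0, 0]], "spin": [0, 0, 0, 0, 0, 0, 0, 0]}}

```text
t: 15.52
position: [0.5868, 0.1558, 0.1017]
ee_rot: [-2.486, -1.921, -0.0]
contact_force: [0.6, 2.0, -1.1]
finger_gap: 0.0185
finger_force: 108.5
```

```bash
cat >> h.py <<'E'
def check():
    M=state();p=M[:2,3];print("hand d",((p-Fm)@bd*1e3).round(1),"lat",((p-Fm)@ld*1e3).round(1))
    a,b=ptr();d=np.abs(a.astype(int)-b).max(2);d2=d>35
    y,x=np.nonzero(d2);print("pointer px changed",d2.sum(),"max",d.max(),(x.mean()+270,y.mean()+205) if len(x) else "")
    return a,b
E
python3 - <<'E'
from h import *
a,b=check();print(b.mean(2).astype(int)[4:24:1,8:32].tolist() if 0 else "")
E
```

```text
t 15.52 p [0.5868 0.1558 0.1017] yaw_y -14.6 tz [-0.  0. -1.] F [ 0.6  2.  -1.1] gap 18.5 ff 108.5 j [ 0.15  0.34 -0.23  1.    0.    1.98]
hand d -76.1 lat 1.5
pointer px changed 209 max 80 (np.float64(305.51674641148327), np.float64(222.2488038277512))
```

Request:
{"method": "move_arm", "body": {"travel": [[-1.5, 0, 0], [-1.5, 0, 0], [-1.5, 0, 0], [-1.5, 0, 0], [-1.5, 0, 0], [-1.5, 0, 0], [-1.5, 0, 0], [-1, 0, 0]], "spin": [0, 0, 0, 0, 0, 0, 0, 0]}}

```text
t: 16.23
position: [0.5842, 0.1454, 0.102]
ee_rot: [-2.485, -1.921, -0.003]
contact_force: [1.4, 6.3, -0.0]
finger_gap: 0.0187
finger_force: 108.6
```

```bash
cat >> h.py <<'E'
def ptrack():
    """pointer shift (px) vs start: NCC of the pointer patch, 4x upsampled"""
    up=lambda n:cv2.resize(n,None,fx=4,fy=4,interpolation=cv2.INTER_CUBIC)
    a=cv2.imread("pics/scene0.png");b=bot.read_camera("scene")[:,:,::-1]
    r=cv2.matchTemplate(up(b[205:237,272:308]),up(a[214:229,285:297]),cv2.TM_CCOEFF_NORMED)
    _,s,_,l=cv2.minMaxLoc(r);print("ptr shift px",l[0]/4+272-285,l[1]/4+205-214,"score",round(s,3))
    for q in((290,222),):
        p=atz(ray("scene",*q),.16);v=np.array(proj("scene",p+np.append(bd,0)*.008))-q;print("8mm would be",v.round(1))
E
python3 - <<'E'
from h import *
check();ptrack()
E
```

```text
t 16.23 p [0.5842 0.1454 0.102 ] yaw_y -14.59 tz [ 0.001  0.002 -1.   ] F [ 1.4  6.3 -0. ] gap 18.7 ff 108.6 j [ 0.14  0.33 -0.24  1.    0.    1.96]
hand d -65.4 lat 1.6
pointer px changed 360 max 179 (np.float64(301.8388888888889), np.float64(220.2722222222222))
ptr shift px 0.0 0.0 score 0.882
8mm would be [-2.3 -1.8]
```

Request:
{"method": "move_arm", "body": {"travel": [[-0.5, 0, 0], [-0.5, 0, 0], [-0.5, 0, 0], [-0.5, 0, 0], [0, 0, 0], [0, 0, 0], [0, 0, 0], [0, 0, 0]], "spin": [0, 0, 0, 0, 0, 0, 0, 0]}}

```text
t: 17.0
position: [0.5842, 0.1449, 0.1024]
ee_rot: [-2.483, -1.92, -0.007]
contact_force: [1.2, 8.5, 0.5]
finger_gap: 0.0184
finger_force: 108.9
```

Run:
```python
from h import *
a,b=check();ptrack()
for im in(a,b):
    print()
    for r in im.mean(2).astype(int)[6:26,6:32]:print(*(f"{v:3d}" for v in r))
```

```text
t 17.0 p [0.5842 0.1449 0.1024] yaw_y -14.56 tz [ 0.001  0.005 -1.   ] F [1.2 8.5 0.5] gap 18.4 ff 108.9 j [ 0.13  0.33 -0.24  1.    0.    1.96]
hand d -64.9 lat 1.6
pointer px changed 364 max 180 (np.float64(301.7307692307692), np.float64(219.98901098901098))
ptr shift px 0.0 0.0 score 0.874
8mm would be [-2.3 -1.8]

 35  34  35  35  36  33  34  34  37  36  36  35  32  34  36  33  44 118 220 245 244 244 243 244 244 244
 34  37  35  36  34  36  35  35  35  37  36  34  33  34  43  98 176 242 244 244 244 243 244 244 244 244
 33  38  36  35  35  34  34  38  34  34  36  35  35  50 138 240 244 244 244 244 244 244 244 244 244 244
 36  33  36  34  35  33  37  32  33  34  36  48 127 229 246 243 244 244 244 244 244 244 244 244 244 244
 33  33  34  33  36  37  36  36  31  45 115 218 244 244 244 244 244 244 244 244 244 244 244 244 244 244
 36  36  37  36  32  36  34  43  94 143 242 244 244 244 244 244 242 222 244 244 244 244 244 244 244 243
 33  35  36  35  37  38  50 137 239 245 244 244 244 244 244 248 250 250 206 244 243 243 244 244 244 243
 36  33  34  33  40  39  50 132 243 244 244 244 243 
[... 2680 characters left out ...]
 249 249 246  85  51 112 205 106 183 249 249 249 249 248 176 177 176 175 176
249 249 249 249 249 249 249 249 249 249 246 135  73 119  34  60 166 249 249 247 176 176 174 177 175 177
249 249 249 249 249 249 249 249 249 249 249 248 211  32  33  32  45 122 229 248 176 176 177 176 177 175
249 249 249 249 249 249 249 250 249 249 249 248 231 182  80  35  33  45  92 229 247 175 176 176 176 176
249 249 249 249 249 249 249 249 249 249 248 234 234 233 228  86  46  43  43  66 148 176 175 176 176 176
249 249 249 249 249 249 249 249 249 249 248 234 237 249 249 247 153  37  45  43  70 164 176 174 176 176
249 250 249 249 249 249 249 249 249 249 249 249 249 249 249 249 248 211  37  55 162 249 248 176 177 175
```

The pointer has shifted by (-2,-2) px (8 mm would be (-2.3,-1.8)) and the force rises without motion, so the block is at the stop. One more gentle nudge, then I back out.

Request:
{"method": "move_arm", "body": {"travel": [[-0.5, 0, 0], [-0.5, 0, 0], [-0.5, 0, 0], [0, 0, 0], [0, 0, 0], [0, 0, 0], [0, 0, 0], [0, 0, 0]], "spin": [0, 0, 0, 0, 0, 0, 0, 0]}}

```text
t: 17.77
position: [0.5841, 0.1446, 0.1028]
ee_rot: [-2.481, -1.92, -0.01]
contact_force: [1.1, 10.0, 1.5]
finger_gap: 0.0183
finger_force: 109.0
```

Run:
```python
from h import *
a,b=check()
for r in b.mean(2).astype(int)[9:22,14:24]:print(*(f"{v:3d}" for v in r))
```

```text
t 17.77 p [0.5841 0.1446 0.1028] yaw_y -14.54 tz [ 0.002  0.008 -1.   ] F [ 1.1 10.   1.5] gap 18.3 ff 109.0 j [ 0.13  0.33 -0.24  1.    0.01  1.96]
hand d -64.6 lat 1.7
pointer px changed 374 max 178 (np.float64(301.59090909090907), np.float64(219.87433155080214))
 38  38  38  52 137 238 250 249 249 249
 38  51 125 231 249 238 252 252 249 249
100 155 248 249 252 253 253 238 236 249
247 250 252 253 253 252 178 200 224 249
248 242 253 253 199 200 199 195 224 249
119 188 156 200 198 195 197 233 249 249
 44  69 158 196 196 198 195 249 249 249
 43  51 146 219 183 207 177 249 249 249
 36  27  29  52 138 217 239 249 250 249
130  60  29  52 111 212 214 249 249 249
249 246  86  52 111 203 106 183 249 249
249 249 246 133  74 119  35  58 167 249
249 249 249 248 211  33  32  36  46 122
```

The pointer stays put while the force rises to 10 N: hard home. I back straight out, then lift. I will straighten the pusher in the grip against the hood's fixed front face.

Request:
{"method": "move_arm", "body": {"travel": [[2, 0, 0], [4, 0, 0], [8, 0, 0], [10, 0, 0], [10, 0, 0], [10, 0, 0], [8, 0, 0], [4, 0, 0]], "spin": [0, 0, 0, 0, 0, 0, 0, 0]}}

```text
t: 18.48
position: [0.5976, 0.197, 0.1016]
ee_rot: [2.484, 1.923, 0.0]
contact_force: [0.5, -0.0, -1.8]
finger_gap: 0.019
finger_force: 108.5
```

Request:
{"method": "move_arm", "body": {"travel": [[0, 0, -10], [0, 0, -20], [0, 0, -25], [0, 0, -20], [0, 0, -15], [0, 0, -6], [0, 0, 0], [0, 0, 0]], "spin": [0, 0, 0, 0, 0, 0, 0, 0]}}

```text
t: 19.15
position: [0.5971, 0.1954, 0.1978]
ee_rot: [2.486, 1.921, -0.0]
contact_force: [-0.1, -0.6, -3.1]
finger_gap: 0.0183
finger_force: 108.5
```

Run:
```python
from h import *
a,b=check()
for r in b.mean(2).astype(int)[12:22,14:24]:print(*(f"{v:3d}" for v in r))
# foot blob in wrist picture -> lean
M,_=pose();w=bot.read_camera("wrist");cv2.imwrite("pics/w9.png",w[:,:,::-1])
t=bot.read_camera("scene");cv2.imwrite("pics/scene9.png",t[:,:,::-1])
y=M[:3,1];g=M[:3,3]-.019*M[:3,2]
for th in(36,41,46):
    p=g-(.112)*(np.sin(np.radians(th))*M[:3,0]-np.cos(np.radians(th))*M[:3,2]);u,v=proj("scene",p);print(th,u.round(),v.round())
m=(t.min(2)>200).astype(np.uint8);n,l,s,c=cv2.connectedComponentsWithStats(m)
for i in range(1,n):
    if 30<s[i,4]<600 and 250<c[i][0]<420 and 180<c[i][1]<360:
        o,d=ray("scene",*c[i]);p=o+d*((g-o)@y/(d@y));v=g-p;print(c[i],s[i,4],np.linalg.norm(v).round(4),np.degrees(np.arctan2(v@M[:3,0],v[2])).round(1))
```

```text
t 19.15 p [0.5971 0.1954 0.1978] yaw_y -14.61 tz [ 0. -0. -1.] F [-0.1 -0.6 -3.1] gap 18.3 ff 108.5 j [ 0.21  0.3  -0.07  1.2  -0.    2.04]
hand d -117.0 lat 1.5
pointer px changed 194 max 176 (np.float64(301.87113402061857), np.float64(219.20618556701032))
246 250 252 253 253 252 177 197 221 248
247 240 253 253 196 197 195 192 223 248
117 186 151 197 196 192 195 232 248 248
 43  71 157 194 196 216 194 248 248 249
 43  51 144 216 181 206 176 249 249 249
 34  29  31  52 135 214 238 249 249 248
128  58  27  52 109 211 212 249 248 249
248 245  83  52 110 201 104 180 249 249
249 248 246 132  72 117  33  56 163 248
248 248 249 247 208  30  32  33  45 120
36 358.0 289.0
41 356.0 285.0
46 354.0 281.0
[380.69942197 311.43930636] 173 0.1033 0.3
[343.3940678  333.32627119] 236 0.2994 20.9
```

Request:
{"method": "move_arm", "body": {"travel": [[-5, 0, 0], [-5, 0, 0], [-5, 0, 0], [-5, 0, 0], [-5, 0, 0], [-5, 0, 0], [-5, 0, 0], [-5, 0, 0]], "spin": [0, 0, 0, 0, 0, 0, 0, 0], "squeeze": 20}}

```text
t: 19.97
position: [0.5902, 0.1628, 0.201]
ee_rot: [-2.477, -1.919, -0.025]
contact_force: [2.3, 18.6, 2.9]
finger_gap: 0.019
finger_force: 108.8
```

Run:
```python
from h import *
check()
```

```text
t 19.97 p [0.5902 0.1628 0.201 ] yaw_y -14.47 tz [ 0.008  0.016 -1.   ] F [ 2.3 18.6  2.9] gap 19.0 ff 108.8 j [ 0.16  0.26 -0.11  1.19  0.01  1.98]
hand d -83.8 lat 3.0
pointer px changed 383 max 177 (np.float64(301.2819843342037), np.float64(218.3603133159269))
```

Request:
{"method": "move_arm", "body": {"travel": [[3, 0, 0], [3, 0, 0], [0, 0, 0], [0, 0, 0], [0, 0, 0], [0, 0, 0], [0, 0, 0], [0, 0, 0]], "spin": [0, 0, 0, 0, 0, 0, 0, 0], "jaw": 0, "squeeze": 20}}

```text
t: 20.68
position: [0.5898, 0.1635, 0.1986]
ee_rot: [-2.485, -1.921, -0.006]
contact_force: [3.0, 5.4, 0.2]
finger_gap: 0.0191
finger_force: 107.7
```

Request:
{"method": "move_arm", "body": {"travel": [[0, 0, 0], [0, 0, 0], [0, 0, 0], [0, 0, 0], [0, 0, 0], [0, 0, 0], [0, 0, 0], [0, 0, 0]], "spin": [0, 0, 0, 0, 0, 0, 0, 0], "jaw": 19.3, "squeeze": 20}}

```text
t: 21.35
position: [0.5898, 0.1635, 0.1985]
ee_rot: [-2.485, -1.921, -0.006]
contact_force: [2.4, 3.7, -0.7]
finger_gap: 0.0193
finger_force: 41.0
```

Request:
{"method": "move_arm", "body": {"travel": [[0, 0, 0], [0, 0, 0], [-4, 0, 0], [-4, 0, 0], [-4, 0, 0], [-4, 0, 0], [-4, 0, 0], [-4, 0, 0]], "spin": [0, 0, 0, 0, 0, 0, 0, 0], "jaw": 19.5, "squeeze": 20}}

```text
t: 22.02
position: [0.5822, 0.139, 0.1976]
ee_rot: [-2.486, -1.921, 0.001]
contact_force: [0.1, 2.9, -0.0]
finger_gap: 0.0196
finger_force: 29.6
```

Run:
```python
from h import *
check()
```

```text
t 22.02 p [0.5822 0.139  0.1976] yaw_y -14.61 tz [-0.001 -0.    -1.   ] F [ 0.1  2.9 -0. ] gap 19.6 ff 29.6 j [ 0.13  0.25 -0.13  1.19  0.    1.95]
hand d -58.7 lat 1.3
pointer px changed 431 max 178 (np.float64(301.01624129930394), np.float64(218.9953596287703))
```

Request:
{"method": "move_arm", "body": {"travel": [[-4.5, 0, 0], [-4.5, 0, 0], [-4.5, 0, 0], [-4.5, 0, 0], [-4.5, 0, 0], [-4.5, 0, 0], [-4.5, 0, 0], [-4.5, 0, 0]], "spin": [0, 0, 0, 0, 0, 0, 0, 0]}}

```text
t: 22.73
position: [0.5733, 0.1041, 0.1977]
ee_rot: [-2.486, -1.921, 0.0]
contact_force: [0.1, 3.3, 0.6]
finger_gap: 0.0197
finger_force: 30.1
```

Run:
```python
from h import *
check();M,_=pose();t=bot.read_camera("scene");cv2.imwrite("pics/scene10.png",t[:,:,::-1])
g=M[:3,3]-.019*M[:3,2]
# candidate foot positions by lean; look for bright/edge around
for th in(0,5,10,20):
    p=g-.112*(np.sin(np.radians(th))*M[:3,0]-np.cos(np.radians(th))*M[:3,2]);print(th,np.round(proj("scene",p)))
u,v=map(int,proj("scene",g+.112*M[:3,2]))
for r in t.min(2)[v-24:v+16:2,u-26:u+27:2]:print(*(f"{x:3d}" for x in r))
```

```text
t 22.73 p [0.5733 0.1041 0.1977] yaw_y -14.6 tz [-0. -0. -1.] F [0.1 3.3 0.6] gap 19.7 ff 30.1 j [ 0.07  0.22 -0.17  1.18 -0.    1.89]
hand d -22.7 lat 1.4
pointer px changed 436 max 179 (np.float64(300.5045871559633), np.float64(218.58256880733944))
0 [348. 288.]
5 [345. 286.]
10 [342. 283.]
20 [336. 276.]
159 159 160 159 159 160 160 158 159 159 159 159  86  74  76  95  88  87 120 174 174 174 171 147 146  50  36
160 159 159 159 176 240 160 161 158 159 157 159 141  99  74  95  89 138 176 175 174 174 157 146 143  39  37
244 244 175 244 244 244 240 160 161 159 148 132 111  90  93  92 146 175 175 175 171 147 146 106 141  36  39
244 244 244 244 244 244 244 244 172 235 124  95  91  90 106 147 140 176 176 123 147 142  33  38 176 173  38
244 244 244 244 244 244 244 241 236 206 151  89  90  92 136 149 150 169 147 146 106  28  35 217 151 116  38
245 244 244 244 244 244 239 230 178 154 153  90  91  91 140 146 114 147 143  28  25 110 183 150 151  91  38
244 245 244 244 240 236 207 154 154 154 153 147  89  93 142 144 133 105  25  34 172 151 151 150 153  91  38
245 244 244 239 231 180 154 153 153
[... 668 characters left out ...]
 247 246 248 253 242 119 136 151 151 151 147  37  39
152 152 152 151 151 145  25  22  73  97 132 165 253 253 246 247 247 241 168 159 143 151 151 150 145  37  36
152 150 151 152 110  25  31  99 100  99 103 152 175 184 187 194 189 180 232 235 214 152 150 152 144  38  40
150 150 146  27  21  72 100  99  98  99  99  98 163 187 186 201 153 137 198 231 233 231 151 149  33  38  37
151 109  19  33 100 163 100  99 100  99  90  78  76 152 152 152 148 133 135 141 232 233 234 125 149  59  37
 26  23  54 100 169 161  98  98  99  80  78  80  92 152 153 150 150 153 137 136 142 232 233 234 177 151 124
 24  72 113 172 167 161 101  91  81  79  79  79  90 151 149 149 152 155 151 143 136 137 241 231 234 223 179
```

The foot shows at about (350,289), against a predicted (348,288) for a lean of zero, so the pusher is upright to within about 3°. I firm the grip, back off, lift and carry it over to the pad.

Request:
{"method": "move_arm", "body": {"travel": [[0, 0, 0], [4, 0, 0], [8, 0, 0], [8, 0, -10], [0, 0, -25], [0, 0, -30], [0, 0, -30], [0, 0, -25]], "spin": [0, 0, 0, 0, 0, 0, 0, 0], "jaw": 0, "squeeze": 50}}

```text
t: 23.5
position: [0.5789, 0.1247, 0.3204]
ee_rot: [2.484, 1.921, 0.001]
contact_force: [0.9, 0.2, -1.1]
finger_gap: 0.0194
finger_force: 49.1
```

Request:
{"method": "move_arm", "body": {"travel": [[-10, 0, 0], [-20, 0, 0], [-34, 0.5, 0], [-34, 0.5, 0], [-34, 0.5, 0], [-34, 0.5, 0], [-34, 0.5, 0], [-34, 0.5, 0]], "spin": [0, 0, 0, 0, 0, 0, 0, 0]}}

```text
t: 24.17
position: [0.5216, -0.1043, 0.3174]
ee_rot: [-2.485, -1.922, 0.002]
contact_force: [0.4, -0.5, -1.3]
finger_gap: 0.0194
finger_force: 49.2
```

Request:
{"method": "move_arm", "body": {"travel": [[-34, 0.5, 0], [-34, 0.5, 0], [-34, 0.5, 0], [-34, 0.5, 0], [-34, 0.5, 0], [-34, 0.5, 0], [-34, 0.5, 0], [-25, 0.7, 0]], "spin": [0, 0, 0, 0, 0, 0, 0, 0]}}

```text
t: 24.83
position: [0.4592, -0.361, 0.3172]
ee_rot: [-2.486, -1.919, 0.003]
contact_force: [0.4, -0.2, -2.1]
finger_gap: 0.0194
finger_force: 49.2
```

Run:
```python
from h import *
M=state();p=M[:3,3];v=np.array([.459,-.3635,0])-p;print("to pad tool mm",(M[:3,:3].T@v*1e3).round(1))
a,b=ptr()
for r in b.mean(2).astype(int)[14:20,14:24]:print(*(f"{v:3d}" for v in r))
g=p-.019*M[:3,2]
for cam in("scene","top"):
    t=bot.read_camera(cam);cv2.imwrite(f"pics/{cam}11.png",t[:,:,::-1])
    for th in(-5,0,5):
        q=g-.112*(np.sin(np.radians(th))*M[:3,0]-np.cos(np.radians(th))*M[:3,2]);print(cam,th,np.round(proj(cam,q),1))
    u,v=map(int,proj(cam,g+.112*M[:3,2]));m=(t[v-20:v+20,u-20:u+20].min(2)>185).astype(np.uint8);n,l,s,c=cv2.connectedComponentsWithStats(m)
    print([(tuple((c[i]+[u-20,v-20]).round(1).tolist()),int(s[i,4])) for i in range(1,n) if s[i,4]>20])
```

```text
t 24.83 p [ 0.4592 -0.361   0.3172] yaw_y -14.67 tz [-0.002 -0.001 -1.   ] F [ 0.4 -0.2 -2.1] gap 19.4 ff 49.2 j [-0.78  0.17  0.02  1.42 -0.    1.05]
to pad tool mm [ -2.1   0.9 317.2]
 99 165 156 199 198 195 194 216 234 234
 35  63 159 196 198 217 170 234 233 234
 31  48 143 218 183 206 141 234 234 234
 29  18  22  46 135 214 218 234 234 234
 95  43  24  41 106 211 189 234 234 234
234 227  80  41 107 202  98 157 234 233
scene -5 [212.3 147.5]
scene 0 [210.  145.9]
scene 5 [207.7 144. ]
[((209.9, 143.9), 109)]
top -5 [457.3 242.4]
top 0 [461.4 243.5]
top 5 [465.6 244.5]
[((461.0, 243.1), 178)]
```

The pusher is upright (top foot 461.0 vs 461.4 predicted), over the pad, and the pointer is unchanged. I lower it.

Request:
{"method": "move_arm", "body": {"travel": [[-1, 0.5, 15], [-1, 0.5, 30], [0, 0, 35], [0, 0, 35], [0, 0, 35], [0, 0, 25], [0, 0, 15], [0, 0, 8]], "spin": [0, 0, 0, 0, 0, 0, 0, 0]}}

```text
t: 25.65
position: [0.4593, -0.3577, 0.1165]
ee_rot: [-2.479, -1.92, 0.001]
contact_force: [-0.1, -0.9, -2.0]
finger_gap: 0.0193
finger_force: 49.1
```

Request:
{"method": "move_arm", "body": {"travel": [[0, 0, 3], [0, 0, 2], [0, 0, 0], [0, 0, 0], [0, 0, 0], [0, 0, 0], [0, 0, 0], [0, 0, 0]], "spin": [0, 0, 0, 0, 0, 0, 0, 0]}}

```text
t: 26.32
position: [0.4609, -0.3612, 0.1152]
ee_rot: [2.485, 1.921, 0.0]
contact_force: [-0.4, -0.3, -0.3]
finger_gap: 0.0196
finger_force: 49.1
```

Request:
{"method": "move_arm", "body": {"travel": [[0, 0, 1], [0, 0, 1], [0, 0, 1], [0, 0, 1], [0, 0, 1], [0, 0, 1], [0, 0, 0], [0, 0, 0]], "spin": [0, 0, 0, 0, 0, 0, 0, 0]}}

```text
t: 26.98
position: [0.4607, -0.3609, 0.1086]
ee_rot: [-2.485, -1.921, 0.0]
contact_force: [-0.5, -0.6, -1.0]
finger_gap: 0.0193
finger_force: 49.2
```

Request:
{"method": "move_arm", "body": {"travel": [[0, 0, 1], [0, 0, 1], [0, 0, 1], [0, 0, 0], [0, 0, 0], [0, 0, 0], [0, 0, 0], [0, 0, 0]], "spin": [0, 0, 0, 0, 0, 0, 0, 0]}}

```text
t: 27.65
position: [0.4608, -0.361, 0.1058]
ee_rot: [2.486, 1.921, 0.0]
contact_force: [1.2, 0.4, -1.2]
finger_gap: 0.0192
finger_force: 49.2
```

Request:
{"method": "move_arm", "body": {"travel": [[0, 0, 0.7], [0, 0, 0.7], [0, 0, 0.6], [0, 0, 0], [0, 0, 0], [0, 0, 0], [0, 0, 0], [0, 0, 0]], "spin": [0, 0, 0, 0, 0, 0, 0, 0]}}

```text
t: 28.32
position: [0.4608, -0.361, 0.1038]
ee_rot: [2.486, 1.921, 0.0]
contact_force: [-1.3, 0.8, -0.8]
finger_gap: 0.0198
finger_force: 49.2
```

Request:
{"method": "move_arm", "body": {"travel": [[0, 0, 0.7], [0, 0, 0.7], [0, 0, 0.6], [0, 0, 0], [0, 0, 0], [0, 0, 0], [0, 0, 0], [0, 0, 0]], "spin": [0, 0, 0, 0, 0, 0, 0, 0]}}

```text
t: 28.98
position: [0.4608, -0.361, 0.1018]
ee_rot: [2.486, 1.921, 0.0]
contact_force: [0.5, 0.7, -1.9]
finger_gap: 0.0197
finger_force: 49.2
```

Request:
{"method": "move_arm", "body": {"travel": [[0, 0, 0.7], [0, 0, 0.7], [0, 0, 0.6], [0, 0, 0], [0, 0, 0], [0, 0, 0], [0, 0, 0], [0, 0, 0]], "spin": [0, 0, 0, 0, 0, 0, 0, 0]}}

```text
t: 29.65
position: [0.4609, -0.3613, 0.101]
ee_rot: [2.485, 1.921, -0.0]
contact_force: [-1.6, 0.7, 6.6]
finger_gap: 0.0193
finger_force: 50.2
```

Request:
{"method": "move_arm", "body": {"travel": [[0, 0, 0.7], [0, 0, 0.7], [0, 0, 0.6], [0, 0, 0], [0, 0, 0], [0, 0, 0], [0, 0, 0], [0, 0, 0]], "spin": [0, 0, 0, 0, 0, 0, 0, 0]}}

```text
t: 30.32
position: [0.4611, -0.3616, 0.1009]
ee_rot: [2.484, 1.92, -0.0]
contact_force: [-2.6, 2.0, 14.5]
finger_gap: 0.0196
finger_force: 51.4
```

Run:
```python
from h import *
M=state();g=M[:3,3]-.019*M[:3,2]
t=bot.read_camera("scene")
for s in(.100,.105,.11,.115):print(s,np.round(proj("scene",g+s*M[:3,2]),1))
u,v=map(int,proj("scene",g+.108*M[:3,2]))
m=(t[v-20:v+20,u-20:u+20].min(2)>215).astype(np.uint8);n,l,st,c=cv2.connectedComponentsWithStats(m)
print([(tuple((c[i]+[u-20,v-20]).round(1).tolist()),st[i].tolist()) for i in range(1,n) if st[i,4]>20], u-20,v-20)
print("start foot",187/2.66+150,183/2.66+140, "for pad ctr z .016",np.round(proj("scene",[M[0,3],M[1,3],.016]),1))
```

```text
t 30.32 p [ 0.4611 -0.3616  0.1009] yaw_y -14.6 tz [ 0.001 -0.002 -1.   ] F [-2.6  2.  14.5] gap 19.6 ff 51.4 j [-0.78  0.31 -0.28  0.98 -0.    1.05]
0.1 [219.9 210.4]
0.105 [220.2 211.8]
0.11 [220.4 213.2]
0.115 [220.6 214.7]
[((221.9, 212.5), [15, 15, 15, 11, 90])] 200 192
start foot 220.30075187969925 208.796992481203 for pad ctr z .016 [220.2 211.5]
```

The foot is seated on the pad (14.5 N, stalled at 0.101). I relax slightly, open, and retreat straight up.

Request:
{"method": "move_arm", "body": {"travel": [[0, 0, -1], [0, 0, -1], [0, 0, 0], [0, 0, 0], [0, 0, 0], [0, 0, 0], [0, 0, 0], [0, 0, 0]], "spin": [0, 0, 0, 0, 0, 0, 0, 0]}}

```text
t: 31.03
position: [0.461, -0.3614, 0.101]
ee_rot: [2.485, 1.921, -0.0]
contact_force: [-2.0, 0.6, 7.0]
finger_gap: 0.0197
finger_force: 50.4
```

Request:
{"method": "move_arm", "body": {"travel": [[0, 0, 0], [0, 0, 0], [0, 0, 0], [0, 0, 0], [0, 0, 0], [0, 0, 0], [0, 0, 0], [0, 0, 0]], "spin": [0, 0, 0, 0, 0, 0, 0, 0], "jaw": 50}}

```text
t: 31.7
position: [0.4607, -0.3609, 0.0996]
ee_rot: [-2.486, -1.921, -0.0]
contact_force: [-0.0, -0.1, 0.1]
finger_gap: 0.0499
finger_force: 0.0
```

Request:
{"method": "move_arm", "body": {"travel": [[0, 0, -5], [0, 0, -10], [0, 0, -20], [0, 0, -30], [0, 0, -30], [0, 0, -30], [0, 0, -30], [0, 0, -20]], "spin": [0, 0, 0, 0, 0, 0, 0, 0]}}

```text
t: 32.37
position: [0.4616, -0.3618, 0.2796]
ee_rot: [2.481, 1.918, 0.001]
contact_force: [0.8, -0.4, -0.8]
finger_gap: 0.0501
finger_force: 0.0
```

Request:
{"method": "move_arm", "body": {"travel": [[0, 0, 0], [0, 0, 0], [0, 0, 0], [0, 0, 0], [0, 0, 0], [0, 0, 0], [0, 0, 0], [0, 0, 0]], "spin": [0, 0, 0, 0, 0, 0, 0, 0]}}

```text
t: 33.03
position: [0.4605, -0.3608, 0.274]
ee_rot: [-2.485, -1.92, 0.0]
contact_force: [0.3, -0.7, -0.0]
finger_gap: 0.05
finger_force: 0.0
```

Run:
```python
from h import *
M=state()
for cam in("scene","top"):
    t=bot.read_camera(cam);cv2.imwrite(f"pics/{cam}12.png",t[:,:,::-1])
    u,v=map(int,proj(cam,[.461,-.3615,.016]));m=(t[v-16:v+16,u-16:u+16].min(2)>215).astype(np.uint8);n,l,st,c=cv2.connectedComponentsWithStats(m)
    for i in range(1,n):
        if st[i,4]>30:q=c[i]+[u-16,v-16];print(cam,"foot",q.round(1),st[i,4],atz(ray(cam,*q),.014).round(4))
    a=cv2.imread(f"pics/{cam}0.png");d=np.abs(a.astype(int)-t[:,:,::-1]).max(2)
    print("grip top expect",np.round(proj(cam,[.461,-.3615,.154]),1))
    for n,(x,y) in dict(tip=(465,313),bottle=(478,385),mouse=(168,249)).items() if cam=="scene" else dict(tip=(184,258),bottle=(146,196),mouse=(443,184)).items():
        r=cv2.matchTemplate(t[y-45:y+45,x-45:x+45,::-1].copy(),a[y-25:y+25,x-25:x+25],cv2.TM_CCOEFF_NORMED);_,s,_,L=cv2.minMaxLoc(r);print(n,L[0]-20,L[1]-20,round(s,2))
    x,y=proj(cam,[.461,-.3615,.12]);x,y=int(x),int(y);g=t.mean(2).astype(int)
    for r in g[y-22:y+24:3,x-24:x+25:2]:print(*(f"{k:3d}" for k in r))
a,b=ptr()
for r in b.mean(2).astype(int)[14:20,14:24]:print(*(f"{v:3d}" for v in r))
```

```text
t 33.03 p [ 0.4605 -0.3608  0.274 ] yaw_y -14.6 tz [-0.001  0.001 -1.   ] F [ 0.3 -0.7 -0. ] gap 50.0 ff 0.0 j [-0.78  0.19 -0.05  1.34 -0.    1.05]
scene foot [221.7 212.4] 85 [ 0.46   -0.3576  0.014 ]
grip top expect [213.3 169.6]
tip 0 0 1.0
bottle 0 0 1.0
mouse 0 0 1.0
 26  26  24  22  25  23  26  25  24  39  37  40  24  38  39  18  17  18  21  18  39  38  40  37  37
 24  23  21  23  22  22  24  22  23  38  36  24  24  23  25  25  20  19  18  20  28  38  39  39  37
 23  24  24  19  23  22  23  25  22  25  25  19  26  25  24  29  19  21  19  20  30  40  38  39  37
 23  22  22  24  24  23  22  24  21  22  39  25  90  19  23  25  39  10  17  30  39  40  40  36  39
 22  24  25  24  24  23  22  23  24  59 163 161 162 162 163  24  21  20  18  20  39  39  38  38  40
 26  23  24  23  20  24  22  37  38  26  73 110  62  93  95  22  24  23  20  23  38  37  39  39  37
 26  22  21  20  26  38  38  39  37  39  73  79  94  93  92  40  23  22  17  18  38  37  39  39  39
 25  24  24  26  39  36  40  39  39  38  58  75  96  94  93  87  23  26  20  21  30  40  39  37  37
 24  21  24  25  36  40  3
[... 2037 characters left out ...]
 162  88  92  91  91  49  13  28  27  27  21  48  18  18  51
118  91  91 148 159 158 158 158 157 158 157 161  88  93  84  12  17  15  14  22  26  25  25  19  42
 23 135 165 162 160 157 157 157 158 157 158 158 165  64  13  15  15  15  16  16  13  19  26  20  21
 23  26  18 128 152 163 160 161 155 153 143  89  17  27  26  29  17  13  17  12  17  17  25  20  21
 27  25  25  25  27  22  22  16  18  21  21  22  26  25  28  26  27  27  23  15  15  17  24  26  23
100 164 154 200 196 194 194 216 233 234
 34  64 158 197 199 216 170 234 234 233
 32  46 142 218 182 205 140 233 234 234
 27  12  21  47 136 212 218 234 233 234
 96  44  21  41 108 210 189 233 233 234
234 227  79  41 108 203  98 156 234 233
```

The pusher stands upright on the pad, about 5 mm from its centre. The bystanders have not moved, the pointer is at home, and the gripper is clear. I hand the job in.

```bash
python3 -c "
from cell import bot
print(bot.finish_job())"
```

```text
the job is handed in; nothing more can be done
None
```

I handed the job in at about 33 s; no verdict came back, but my last check showed the block home against the stop, the pusher upright and released on its pad, and the tip box, bottle and mouse unmoved.

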